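# Enter the code on the key safe and release its lid

### The arm

A 6-joint arm with a two-finger parallel gripper is mounted at the origin on the work surface. World frame = base frame: x ahead of the robot, y to its left, z up, the work surface at z = 0. Lengths are in m, angles in rad, forces in N, time in s.
With the tool pointing down it reaches from about 0.35 to 0.975 m from the base axis. Payload 17.4 kg.
Tool frame: the origin (TCP) lies at the very end of the fingers, on their centre line; the grasp point (between the pads) lies 19 mm behind it (manip.hold_point_z is the distance from the TCP to the grasp point, in m); x points along the fingers, y is the direction in which the jaws open and shut, and the axes are right-handed (so a half turn about x gives the same grasp; the last joint's range is limited). The gripper opens to 85 mm and grips with 20 to 120 N. Pads are 22 mm wide; open, the fingers measure 114 mm over their backs; the gripper's body (76 mm by 85 mm) begins 54 mm behind the grasp point. The pads swing forward as they close: fully open they stand 13 mm farther back than shut.
Start: joints at [-1.348, 0.116, 1.442, -0, 1.584, -0.038], TCP at [0.174, -0.652, 0.206] pointing down, gripper open.
Joint ranges: [-2.83, 2.83], [-0.83, 2.19], [0.07, 2.5], [-1.14, 4.28], [0.01, 3], [-2.97, 2.97]. Speed limits (rad/s): [1.89, 1.89, 2.22, 3.14, 3.14, 3.14].

### API

Orientations are given as a 3x3 rotation matrix whose columns are the frame's x, y, z axes.
In Python, from bench import manip gives the robot as it stands.
- The arm moves only by the tool apply_moves, never from a script. Its arguments are lists of equal length, an entry for each row: "slide": the shift along the tool's x, y, z in mm, a list of three; "turn": the turn, a rotation vector about the tool's x, y, z in rad, a list of three; "gripper": the finger opening in mm, from 0 to 85.4. A call has 1 to 20 rows; each row shifts and turns the pose as measured when the row begins, along the tool's axes as they then stand; what a row does not reach is not made up. A row lasts 1/12 s, in which the tool goes at most 41.7 mm and 7.16 degrees, less where a joint would pass 70% of its speed; a pose out of reach is approached as far as the arm can. A call with a gripper value outside its range is refused whole. The fingers move at their own pace and stop on an object; "grip_force" is the grip in N (left out, the last holds). Time passes only in rows, so rows that do not move let the fingers close. It gives the time, the measured TCP pose, the force and the opening at its end, in the units of the state.
- manip.read_state(): the state, without advancing time (a new reading comes with each control period).
- manip.read_camera(name): name is "scene" or "top" or "wrist"; returns a dict with "image" (400x640x3 uint8, red, green, blue), "fx", "fy", "cx", "cy" (pixels), "distortion" ([k1, k2, p1, p2, k3] as OpenCV has them; the pictures are not rectified), "cam_to_world" (4x4, takes a point from camera to world coordinates). Camera axes: x right, y down, z forward; pixel columns grow to the right and rows downward; lengths in m; the calibration is good to about 2 mm. A picture is of the moment at which its call begins. There is no depth.
- manip.job_done(): hands the job in, once; it reports no verdict.
Trained networks look in a picture, given as the dict that the camera call returned (one of the last four; its "shot" number tells which), for a name from the list of things; names that differ only in an ending like _2 or _b are one class to them, and where a whole thing is asked for, a point or a joint stands for the part that bears it (a point fixed in the world has none). Each returns a list of dicts, best first, with "score" (0 to 1); they miss things now and then, are a little off and sometimes report something else, mostly with a low value. They report only what shows in the picture. A call takes as long as a camera call.
- manip.find_in(query, picture): "rect" ([left, top, width, height] in pixels, round what is visible of it).
The state is a dict: "time_s": time; "q": joint angles; "joint_velocities": joint speeds; "effort": joint torques, N m; "tcp_pos": TCP position; "tcp_rot": TCP orientation; "wrist_force": force on the tool from outside, world axes, zero at the start; "torque": the same for the moment, N m; "gripper_width": opening from 0.0 (shut) to 1.0 (fully open).
Only numpy, scipy, OpenCV 4.12 (cv2) and the standard library are available. Lean on these libraries where they do the work, as an engineer would, in place of code of your own. Each camera call takes 0.05 s, during which the arm holds its last target. There are 200 camera calls.

### The job

Open the grey key safe on the ledge by its code: press the round key, then the square key, then the plus-shaped key, each fully down, and last press the long steel latch bar fully down so that the lid pops up by itself. A key pressed out of turn spoils the code, so leave the narrow bar-shaped key up and do not touch the lid. Nothing is to be picked up; leave the dispenser, jar, dish of keys and flashlight where they are.

Things in the scene. Friction and masses are not known exactly. Their poses are not given: they have to be found in the camera images.
- key_safe: grey painted steel key safe lying flat, fixed to the ledge, 150 (its x) x 320 (its y) x 60 mm high; origin at the centre of its underside. z up; x points away from the robot at yaw 0, y to the left. The lid is at its +y end, the keypad with four aluminium keys in the middle (key centres at x = +-29 mm, y = -10 and -68 mm), the steel latch bar at its -y end.
- lid: aluminium lid plate, 122 x 116 x 5 mm, closed flat with its top 65 mm over the ledge (tilt 0); origin on its hinge, along the middle of its far (+x) edge, at safe x = +61, y = +92 mm. z is the plate's normal. Driven by the latch bar: it tilts up 0.035 rad per mm of latch travel, near edge rising, to 0.35 rad (near edge 42 mm higher).
- key_round (a joint): slide of the round key on the key safe's keypad, m: 0 = up (as at the start), 0.007 = fully down. It moves straight down, needs about 3 N, has no spring and stays where it is left, so a pressed key stays down.
- round_top (a point): centre of the top face of the round key: a disc 29 mm across; its own z points up. Up, the top stands 73 mm over the ledge and 10 mm over its black 42 x 42 x 3 mm bezel; fully down 3 mm over the bezel. The four keys stand in a 2 x 2 block 58 mm centre to centre; which key has which place changes.
- key_square (a joint): slide of the square key on the key safe's keypad, m: 0 = up (as at the start), 0.007 = fully down. It moves straight down, needs about 3 N, has no spring and stays where it is left, so a pressed key stays down.
- square_top (a point): centre of the top face of the square key: 25 x 25 mm; its own z points up. Up, the top stands 73 mm over the ledge and 10 mm over its black 42 x 42 x 3 mm bezel; fully down 3 mm over the bezel. The four keys stand in a 2 x 2 block 58 mm centre to centre; which key has which place changes.
- key_cross (a joint): slide of the plus-shaped key on the key safe's keypad, m: 0 = up (as at the start), 0.007 = fully down. It moves straight down, needs about 3 N, has no spring and stays where it is left, so a pressed key stays down.
- cross_top (a point): centre of the top face of the plus-shaped key: two crossed bars 30 x 9 mm, solid at the centre; its own z points up. Up, the top stands 73 mm over the ledge and 10 mm over its black 42 x 42 x 3 mm bezel; fully down 3 mm over the bezel. The four keys stand in a 2 x 2 block 58 mm centre to centre; which key has which place changes.
- key_bar (a joint): slide of the narrow bar-shaped key, not part of the code, on the key safe's keypad, m: 0 = up (as at the start), 0.007 = fully down. It moves straight down, needs about 3 N, has no spring and stays where it is left, so a pressed key stays down.
- bar_top (a point): centre of the top face of the narrow bar-shaped key: 30 x 9 mm, long along the safe's x; its own z points up. Up, the top stands 73 mm over the ledge and 10 mm over its black 42 x 42 x 3 mm bezel; fully down 3 mm over the bezel. The four keys stand in a 2 x 2 block 58 mm centre to centre; which key has which place changes.
- latch (a joint): slide of the latch bar, m: 0 = up (as at the start), 0.010 = fully down. Moves straight down, needs about 5 to 6 N, no spring, stays where it is left. It drives the lid but nothing locks it: pressed before the code is in, it fails the job.
- latch_top (a point): centre of the top face of the steel latch bar, 80 mm along the safe's x by 22 mm, at safe x = 0, y = -130 mm; top 75 mm over the ledge, 15 mm over the safe's top when up and 5 mm when fully down.
- dispenser: bystander: chrome push dispenser of hand lotion, 68 mm across, 160 mm tall, spout to its -x; origin under its centre
- jar: bystander: green glass jar with closed hinged steel lid, 90 mm across, 112 mm tall; origin under its centre
- key_dish: bystander: white ceramic dish holding keys, 116 mm across, 28 mm high; origin under its centre
- flashlight: bystander: aluminium flashlight lying along its own x, 160 mm long, 36 mm thick; origin on its underside, 5 mm from mid-length

How it is judged:
By the outcome, as a careful person would: the job done as asked, in the order asked, and still so for the second after the job is handed in, with the robot touching nothing.
It also fails if it takes over 51 s, if anything falls off the work surface, if the arm or the gripper's body presses on something with over 40 N, if the wrist force passes 120 N, or if a joint passes its speed limit or range.

## Working session

There is one attempt and no reset: what is moved stays moved. The work goes in short steps, Python scripts to look and compute and a tool call to move; the robot and the scene stay as the last step left them, time stands still between calls to the robot, and variables do not carry over. Pictures are saved under pics/ and viewed, about 8 in all and at most 12, crops included, and the job is handed in when it is done.

Besides the shell and the picture viewer there is one more tool, called in YAML: its name, and indented under it one key for each argument. apply_moves: Moves the arm, as the interface text tells. Its arguments: {"type":"object","properties":{"slide":{"type":"array"},"turn":{"type":"array"},"gripper":{"type":"array"},"grip_force":{"type":"number"}},"required":["slide","turn","gripper"]}

```bash
mkdir -p pics; cat > h.py <<'E'
import numpy as np, cv2
from bench import manip
def px2w(c,uv,z):
    K=np.array([[c["fx"],0,c["cx"]],[0,c["fy"],c["cy"]],[0,0,1]])
    n=cv2.undistortPoints(np.array([[uv]],float),K,np.array(c["distortion"],float))[0,0]
    T=np.array(c["cam_to_world"]); d=T[:3,:3]@[n[0],n[1],1]; o=T[:3,3]
    return o+d*(z-o[2])/d[2]
def w2px(c,P):
    K=np.array([[c["fx"],0,c["cx"]],[0,c["fy"],c["cy"]],[0,0,1]])
    T=np.linalg.inv(np.array(c["cam_to_world"])); r=cv2.Rodrigues(T[:3,:3])[0]
    return cv2.projectPoints(np.array(P,float).reshape(-1,3),r,T[:3,3],K,np.array(c["distortion"],float))[0][:,0]
E
python3 - <<'E'
from h import *
np.set_printoptions(precision=4,suppress=True)
for n in ("scene","top","wrist"):
    c=manip.read_camera(n); cv2.imwrite(f"pics/{n}0.png",c["image"][:,:,::-1])
    print(n,np.array(c["cam_to_world"])[:3,3])
    for q in ("key_safe","lid","round_top","square_top","cross_top","bar_top","latch_top","dispenser","jar","key_dish","flashlight"):
        r=manip.find_in(q,c)[:2]
        for d in r:
            l,t,w,h=d["rect"]; z=.075 if "latch" in q else .073 if "_top" in q else .06 if q=="key_safe" else 0.03
            print(q,round(d["score"],2),np.round(d["rect"]),px2w(c,(l+w/2,t+h/2),z)[:2])
s=manip.read_state();print(s["tcp_rot"],s["tcp_pos"],s["time_s"])
E
```

```text
scene [ 1.0505 -0.5976  0.5484]
key_safe 0.71 [264. 166. 121.  85.] [0.608  0.0304]
key_safe 0.53 [281. 202.  33.  19.] [ 0.5677 -0.0187]
lid 0.8 [316. 163.  64.  34.] [0.548  0.2275]
lid 0.32 [313. 201.  16.  10.] [0.5672 0.073 ]
round_top 0.55 [280. 205.  35.  16.] [ 0.5842 -0.0379]
round_top 0.45 [311. 200.  16.  10.] [0.6018 0.0181]
square_top 0.42 [309. 183.  15.   6.] [0.5452 0.0841]
bar_top 0.75 [319. 161.  57.  32.] [0.5821 0.17  ]
bar_top 0.49 [298. 197.   6.   0.] [0.5468 0.0227]
latch_top 0.77 [281. 201.  32.  21.] [ 0.5801 -0.0347]
dispenser 0.71 [339. 114.  25.  56.] [0.4111 0.4643]
dispenser 0.19 [262. 166. 122.  86.] [0.5802 0.0666]
jar 0.79 [385. 134.  38.  41.] [0.5985 0.475 ]
key_dish 0.62 [351. 234.  55.  39.] [ 0.7726 -0.0055]
key_dish 0.28 [327. 190.  16.  10.] [0.5673 0.1372]
flashlight 0.94 [177. 289.  69.  66.] [ 0.6362 -0.336 ]
top [0.3874 0.0302 1.0257]
key_safe 0.8 [233. 184. 134.  71.] [0.5618 0.0931]
lid 0.71 [238. 186.  50.  56.] [0.5757 0.1898]
lid 0.71 [345. 200.  14.  35.] [ 0.578  -0.0381]
round_top 0.49 [346. 202.  12.  34.] [ 0.5649 -0.0341]
round_top 0.49 [149. 168.  47.  45.] [0.6164 0.4111]
square_top 0.54 [297. 224.  12.   9.] [0.5377 0.0839]
latch_top 0.66 [348. 200.   9.  34.] [ 0.5706 -0.0361]
latch_top 0.58 [301. 198.  12.  10.] [0.6015 0.0765]
jar 0.78 [149. 169.  47.  46.] [0.6228 0.4274]
key_dish 0.97 [318. 126.  42.  42.] [0.7648 0.003 ]
flashlight 0.6 [455. 176.  18.  65.] [ 0.6144 -0.3222]
wrist [ 0.2517 -0.6315  0.3725]
[[ 0.      0.2578 -0.9662]
 [ 0.     -0.9662 -0.2578]
 [-1.     -0.     -0.    ]] [ 0.174  -0.6522  0.2057] 1.8
```

```bash
python3 - <<'E'
import cv2,numpy as np
a=cv2.imread("pics/top0.png")[170:270,220:380]; b=cv2.imread("pics/scene0.png")[150:265,250:410]
a=cv2.resize(a,None,fx=5,fy=5,interpolation=cv2.INTER_CUBIC);cv2.imwrite("pics/a.png",a)
cv2.imwrite("pics/b.png",cv2.resize(b,None,fx=5,fy=5,interpolation=cv2.INTER_CUBIC))
E
```

```text
(no output)
```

View pics/a.png

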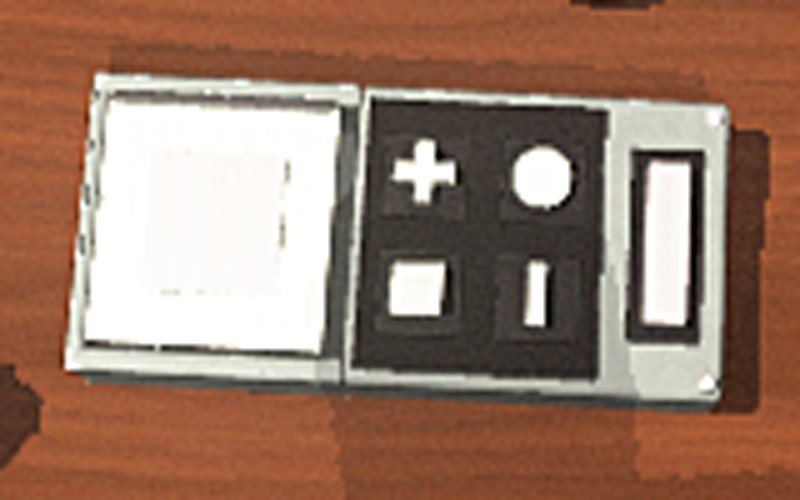

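View pics/scene0.png

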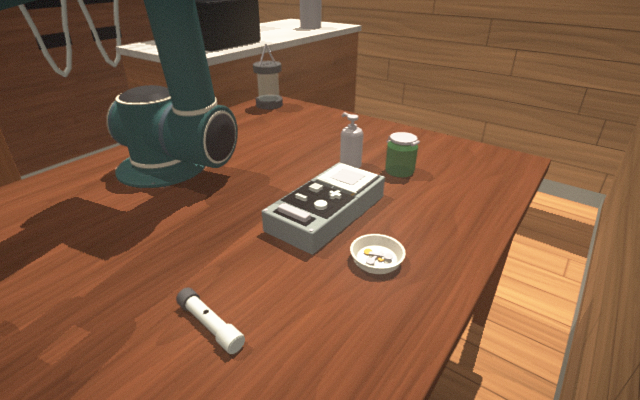

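The top crop shows the plus at far left (crop 424,171), round at far right (542,177), square at near left (416,289), bar at near right (537,293), and the latch at (665,243). The scene view shows everything on one tabletop. Next I fit the safe's pose.

```bash
python3 - <<'E'
from h import *
np.set_printoptions(precision=4,suppress=True)
from scipy.optimize import least_squares
c=manip.read_camera("top")
names=["cross","round","square","bar","latch"]
cr=np.array([[424,171],[542,177],[416,289],[537,293],[665,243]],float)
uv=(cr+.5)/5-.5+[220,170]
M=np.array([[29,-10,73],[29,-68,73],[-29,-10,73],[-29,-68,73],[0,-130,75]])/1e3
def W(p): 
    R=np.array([[np.cos(p[2]),-np.sin(p[2])],[np.sin(p[2]),np.cos(p[2])]])
    return np.c_[M[:,:2]@R.T+p[:2],M[:,2]+p[3]]
for fz in (0,1):
    f=lambda p:(w2px(c,W(np.r_[p[:3],p[3]*fz]))-uv).ravel()
    r=least_squares(f,[.57,.09,0,0],x_scale=[.1,.1,.1,.1]); print(r.x,r.fun)
    r.x[3]*=fz; P=W(r.x); print(P)
    s=manip.read_camera("scene"); print(w2px(s,P))
E
```

```text
[ 0.5694  0.0939 -0.0081  0.    ] [-0.1182 -0.0274  0.016   0.0529 -0.09   -0.1535 -0.2334  0.3592  0.4262
 -0.2424]
[[ 0.5983  0.0836  0.073 ]
 [ 0.5978  0.0256  0.073 ]
 [ 0.5403  0.0841  0.073 ]
 [ 0.5398  0.0261  0.073 ]
 [ 0.5683 -0.0361  0.075 ]]
[[333.9533 193.0361]
 [319.5344 203.1544]
 [314.7179 185.9225]
 [299.9474 195.4146]
 [292.4871 209.9157]]
[ 0.5708  0.0939 -0.0081 -0.0077] [ 0.0307  0.0773 -0.0241  0.1473  0.0737 -0.2369 -0.2639  0.265   0.1847
 -0.2509]
[[ 0.5998  0.0837  0.0653]
 [ 0.5993  0.0257  0.0653]
 [ 0.5418  0.0842  0.0653]
 [ 0.5413  0.0262  0.0653]
 [ 0.5698 -0.0361  0.0673]]
[[334.3891 195.9747]
 [320.0409 206.185 ]
 [315.2042 188.7945]
 [300.5055 198.3749]
 [293.1102 213.0184]]
```

View pics/b.png

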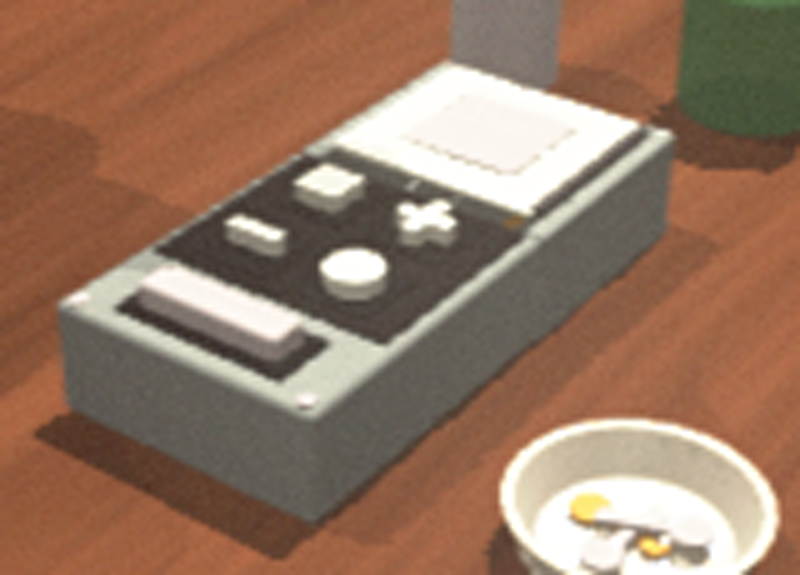

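apply_moves:
  slide:
    - [0, 0, 0]
    - [0, 0, 0]
    - [0, 0, 0]
    - [0, -35, -22]
    - [0, -35, -22]
    - [0, -35, -22]
    - [0, -35, -22]
    - [0, -35, -22]
    - [0, -35, -22]
    - [0, -35, -22]
    - [0, -35, -22]
    - [0, -35, -22]
    - [0, -35, -22]
    - [0, -35, -22]
    - [0, -35, -22]
    - [0, -35, -22]
    - [0, -35, -22]
    - [0, -35, -22]
    - [0, -35, -22]
    - [0, -35, -22]
  turn:
    - [0.09, 0, 0]
    - [0.09, 0, 0]
    - [0.089, 0, 0]
    - [0, 0, 0]
    - [0, 0, 0]
    - [0, 0, 0]
    - [0, 0, 0]
    - [0, 0, 0]
    - [0, 0, 0]
    - [0, 0, 0]
    - [0, 0, 0]
    - [0, 0, 0]
    - [0, 0, 0]
    - [0, 0, 0]
    - [0, 0, 0]
    - [0, 0, 0]
    - [0, 0, 0]
    - [0, 0, 0]
    - [0, 0, 0]
    - [0, 0, 0]
  gripper: [0, 0, 0, 0, 0, 0, 0, 0, 0, 0, 0, 0, 0, 0, 0, 0, 0, 0, 0, 0]

```text
time_s: 3.62
tcp_pos: [0.5606, -0.0611, 0.2064]
tcp_rot: [[0.006, -0.033, -0.999], [-0.002, -0.999, 0.033], [-1.0, 0.002, -0.006]]
wrist_force: [0.7, -0.8, 0.1]
gripper_width: 0.003
```

```bash
python3 - <<'E'
from h import *
np.set_printoptions(precision=4,suppress=True)
s=manip.read_state();print(s["tcp_pos"],s["tcp_rot"],s["wrist_force"],s["gripper_width"])
c=manip.read_camera("wrist");im=c["image"][:,:,::-1].copy()
cv2.imwrite("pics/w1.png",im)
P=[[ 0.5983,0.0836,.073],[0.5978,.0256,.073],[.5403,.0841,.073],[.5398,.0261,.073],[.5683,-.0361,.075]]
print(w2px(c,P), w2px(c,[s["tcp_pos"]]))
for q in ("round_top","square_top","cross_top","bar_top","latch_top"):
    for d in manip.find_in(q,c)[:2]:
        l,t,w,h=d["rect"]; print(q,round(d["score"],2),np.round(d["rect"]),px2w(c,(l+w/2,t+h/2),.073)[:2])
E
```

```text
[ 0.5606 -0.0611  0.2064] [[ 0.0057 -0.0326 -0.9995]
 [-0.0021 -0.9995  0.0326]
 [-1.      0.002  -0.0058]] [ 0.7272 -0.7686  0.122 ] 0.002889973427728435
[[153.5435 140.3123]
 [217.4821 138.3942]
 [163.8722 201.3491]
 [224.4168 199.9187]
 [288.2556 168.7815]] [[316.3669 238.2722]]
round_top 0.75 [204. 119.  31.  34.] [0.5997 0.0233]
round_top 0.32 [150. 183.  30.  30.] [0.5434 0.0823]
square_top 0.91 [152. 184.  32.  26.] [0.5446 0.0797]
square_top 0.48 [202. 122.  35.  31.] [0.5983 0.0239]
cross_top 0.74 [138. 123.  38.  35.] [0.5982 0.0808]
bar_top 0.96 [218. 181.  16.  35.] [0.541  0.0244]
latch_top 0.89 [276. 122.  25.  90.] [ 0.5693 -0.0356]
latch_top 0.47 [203.   2.  75.  14.] [ 0.7009 -0.0051]
```

View pics/w1.png

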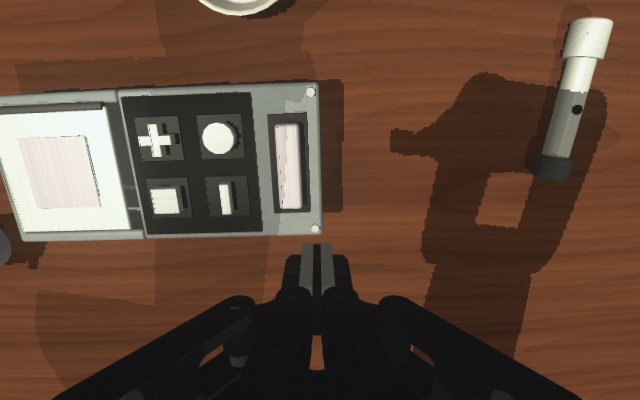

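The wrist view confirms the layout: round (219,137), plus (157,140), square (168,200), bar (225,199), latch (288,168). All lie within about 2 mm of the fit. Next I move over the round key.

apply_moves:
  slide:
    - [0, -29, -12]
    - [0, -29, -12]
    - [0, -29, -12]
    - [30, 0, 0]
    - [30, 0, 0]
    - [30, 0, 0]
    - [15, 0, 0]
    - [0, 0, 0]
  turn:
    - [0, 0, 0]
    - [0, 0, 0]
    - [0, 0, 0]
    - [0, 0, 0]
    - [0, 0, 0]
    - [0, 0, 0]
    - [0, 0, 0]
    - [0, 0, 0]
  gripper: [0, 0, 0, 0, 0, 0, 0, 0]

```text
time_s: 4.58
tcp_pos: [0.5996, 0.0137, 0.1015]
tcp_rot: [[0.013, -0.05, -0.999], [-0.004, -0.999, 0.05], [-1.0, 0.003, -0.013]]
wrist_force: [0.2, -0.3, 0.1]
gripper_width: -0.0
```

```bash
python3 - <<'E'
from h import *
np.set_printoptions(precision=4,suppress=True)
s=manip.read_state();print(s["tcp_pos"],s["tcp_rot"],s["wrist_force"])
c=manip.read_camera("wrist");im=c["image"][:,:,::-1].copy()
P=[[ .599,.0245,.073],s["tcp_pos"]]
print(w2px(c,P))
cv2.imwrite("pics/w2.png",im)
E
```

```text
[0.5996 0.0137 0.1015] [[ 0.013  -0.0496 -0.9987]
 [-0.0037 -0.9988  0.0496]
 [-0.9999  0.003  -0.0132]] [ 0.2463 -0.3242  0.0509]
[[299.0155 220.5302]
 [316.3547 238.2615]]
```

View pics/w2.png

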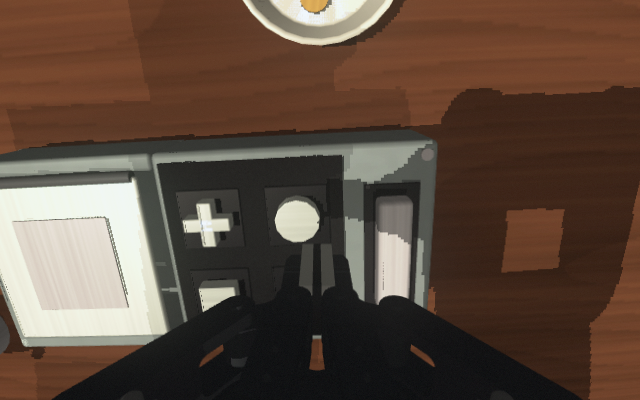

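apply_moves:
  slide:
    - [0, -7, 0]
    - [0, -4, 0]
    - [0, 0, 0]
    - [12, 0, 0]
    - [8, 0, 0]
    - [4, 0, 0]
    - [0, 0, 0]
  turn:
    - [-0.04, -0.013, 0]
    - [0, 0, 0]
    - [0, 0, 0]
    - [0, 0, 0]
    - [0, 0, 0]
    - [0, 0, 0]
    - [0, 0, 0]
  gripper: [0, 0, 0, 0, 0, 0, 0]

```text
time_s: 5.22
tcp_pos: [0.6021, 0.0206, 0.0839]
tcp_rot: [[0.01, -0.018, -1.0], [-0.004, -1.0, 0.018], [-1.0, 0.004, -0.01]]
wrist_force: [-1.0, 0.4, -0.4]
gripper_width: 0.003
```

apply_moves:
  slide:
    - [0, -5, 4]
    - [0, 0, 0]
    - [6, 0, 0]
    - [5, 0, 0]
    - [0, 0, 0]
  turn:
    - [0, -0.01, 0]
    - [0, 0, 0]
    - [0, 0, 0]
    - [0, 0, 0]
    - [0, 0, 0]
  gripper: [0, 0, 0, 0, 0]

```text
time_s: 5.63
tcp_pos: [0.5976, 0.0262, 0.0717]
tcp_rot: [[-0.001, -0.018, -1.0], [-0.004, -1.0, 0.018], [-1.0, 0.004, 0.001]]
wrist_force: [0.2, 0.1, 0.2]
gripper_width: -0.001
```

apply_moves:
  slide:
    - [3, 0, 0]
    - [3, 0, 0]
    - [2, 0, 0]
    - [0, 0, 0]
  turn:
    - [0, 0, 0]
    - [0, 0, 0]
    - [0, 0, 0]
    - [0, 0, 0]
  gripper: [0, 0, 0, 0]

```text
time_s: 5.97
tcp_pos: [0.5976, 0.0262, 0.0625]
tcp_rot: [[-0.002, -0.018, -1.0], [-0.004, -1.0, 0.018], [-1.0, 0.004, 0.002]]
wrist_force: [-0.6, 0.1, -0.1]
gripper_width: -0.002
```

apply_moves:
  slide:
    - [2, 0, 0]
    - [0, 0, 0]
  turn:
    - [0, 0, 0]
    - [0, 0, 0]
  gripper: [0, 0]

```text
time_s: 6.13
tcp_pos: [0.5976, 0.0261, 0.0602]
tcp_rot: [[-0.002, -0.018, -1.0], [-0.004, -1.0, 0.018], [-1.0, 0.004, 0.002]]
wrist_force: [0.8, 0.3, -0.6]
gripper_width: -0.002
```

```bash
python3 - <<'E'
from h import *
np.set_printoptions(precision=4,suppress=True)
s=manip.read_state();print(s["tcp_pos"],s["wrist_force"],s["torque"])
c=manip.read_camera("wrist");im=c["image"][:,:,::-1].copy()
print(w2px(c,[s["tcp_pos"],[.598,.0255,.073]]))
cv2.imwrite("pics/w3.png",cv2.resize(im[140:340,160:460],None,fx=2.6,fy=2.6,interpolation=cv2.INTER_CUBIC))
c=manip.read_camera("scene");im=c["image"][:,:,::-1].copy()
cv2.imwrite("pics/s3.png",cv2.resize(im[130:260,250:410],None,fx=4,fy=4,interpolation=cv2.INTER_CUBIC))
E
```

```text
[0.5976 0.0261 0.0602] [ 0.7556  0.3111 -0.5942] [0.0031 0.0233 0.0412]
[[316.3501 238.2956]
 [317.6663 248.5259]]
```

View pics/w3.png

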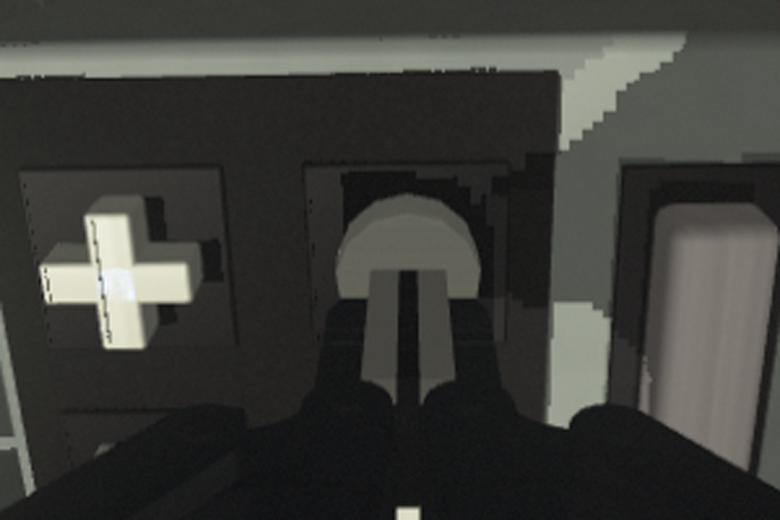

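View pics/s3.png

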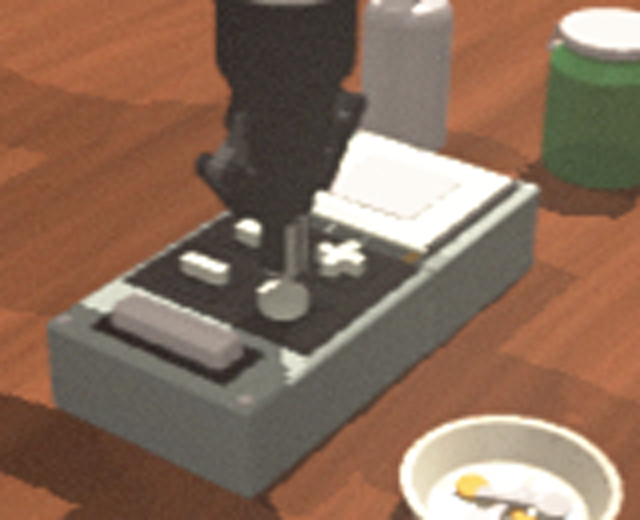

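The fingertips are centred on the round key, which still stands tall, so the ledge must be a bit below z=0. I'll keep lowering in small steps and watch the force.

apply_moves:
  slide:
    - [2, 0, 0]
    - [0, 0, 0]
  turn:
    - [0, 0, 0]
    - [0, 0, 0]
  gripper: [0, 0]

```text
time_s: 6.4
tcp_pos: [0.5979, 0.0261, 0.0589]
tcp_rot: [[-0.001, -0.018, -1.0], [-0.004, -1.0, 0.018], [-1.0, 0.004, 0.001]]
wrist_force: [-1.1, -0.4, -0.3]
gripper_width: -0.001
```

apply_moves:
  slide:
    - [2, 0, 0]
    - [0, 0, 0]
  turn:
    - [0, 0, 0]
    - [0, 0, 0]
  gripper: [0, 0]

```text
time_s: 6.57
tcp_pos: [0.598, 0.0261, 0.0568]
tcp_rot: [[-0.001, -0.018, -1.0], [-0.004, -1.0, 0.018], [-1.0, 0.004, 0.001]]
wrist_force: [-0.4, 0.6, 0.3]
gripper_width: 0.001
```

apply_moves:
  slide:
    - [2, 0, 0]
    - [0, 0, 0]
  turn:
    - [0, 0, 0]
    - [0, 0, 0]
  gripper: [0, 0]

```text
time_s: 6.73
tcp_pos: [0.598, 0.0261, 0.0546]
tcp_rot: [[-0.001, -0.018, -1.0], [-0.004, -1.0, 0.018], [-1.0, 0.004, 0.001]]
wrist_force: [-0.9, -0.4, -1.0]
gripper_width: -0.001
```

apply_moves:
  slide:
    - [2, 0, 0]
    - [0, 0, 0]
  turn:
    - [0, 0, 0]
    - [0, 0, 0]
  gripper: [0, 0]

```text
time_s: 6.9
tcp_pos: [0.598, 0.0261, 0.0524]
tcp_rot: [[-0.001, -0.018, -1.0], [-0.004, -1.0, 0.018], [-1.0, 0.004, 0.001]]
wrist_force: [-0.7, 0.2, -1.3]
gripper_width: -0.004
```

apply_moves:
  slide:
    - [2, 0, 0]
    - [0, 0, 0]
  turn:
    - [0, 0, 0]
    - [0, 0, 0]
  gripper: [0, 0]

```text
time_s: 7.07
tcp_pos: [0.598, 0.0261, 0.0501]
tcp_rot: [[-0.001, -0.018, -1.0], [-0.004, -1.0, 0.018], [-1.0, 0.004, 0.001]]
wrist_force: [0.4, -0.1, -0.3]
gripper_width: -0.002
```

```bash
python3 - <<'E'
from h import *
np.set_printoptions(precision=4,suppress=True)
s=manip.read_state();print(s["tcp_pos"],s["wrist_force"],s["torque"],s["effort"])
c=manip.read_camera("wrist");im=c["image"][:,:,::-1].copy()
cv2.imwrite("pics/w4.png",cv2.resize(im[140:340,160:460],None,fx=2.6,fy=2.6,interpolation=cv2.INTER_CUBIC))
E
```

```text
[0.598  0.0261 0.0501] [ 0.3588 -0.1156 -0.3138] [ 0.0311  0.0501 -0.0143] [ -0.0034 -63.0988 -60.0192  -0.0176  -0.0966   0.0002]
```

View pics/w4.png

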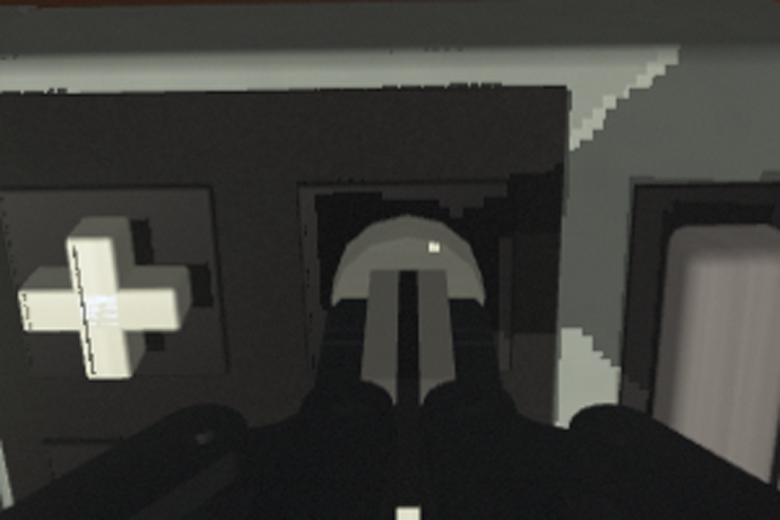

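```bash
python3 - <<'E'
from h import *
np.set_printoptions(precision=4,suppress=True)
from scipy.optimize import least_squares
s=manip.read_state(); c=manip.read_camera("wrist"); t=manip.read_camera("top"); sc=manip.read_camera("scene")
def T(p,R): M=np.eye(4);M[:3,:3]=R;M[:3,3]=p;return M
rel=np.linalg.inv(T(s["tcp_pos"],s["tcp_rot"]))@np.array(c["cam_to_world"])
def R(a):  # orthonormalise rows
    u,_,v=np.linalg.svd(np.array(a));return u@v
cams=[(T([.5606,-.0611,.2064],R([[.0057,-.0326,-.9995],[-.0021,-.9995,.0326],[-1,.002,-.0058]])),(156.5,140.5)),
(T([.5996,.0137,.1015],R([[.013,-.0496,-.9987],[-.0037,-.9988,.0496],[-.9999,.003,-.0132]])),(207.5,223)),
(T([.5976,.0261,.0602],R([[-.002,-.018,-1],[-.004,-1,.018],[-1,.004,.002]])),(204.5,248)),
(T(s["tcp_pos"],s["tcp_rot"]),(200,257))]
cs=[({**c,"cam_to_world":M@rel},np.array(uv)) for M,uv in cams]
print("fx",c["fx"], "camz",np.array(c["cam_to_world"])[2,3], "dist", c["fx"]*.030/65.4)
def tri(L):
    r=least_squares(lambda P:np.concatenate([w2px(k,P)[0]-uv for k,uv in L]),[.598,.083,.06],x_scale=.01);print(r.x,r.fun)
tri(cs)
tri(cs[:2]+cs[3:])
tri([(t,np.array([304.4,203.8])),(sc,np.array([335,192.8]))])
tri([(t,np.array([304.4,203.8])),cs[0]])
E
```

```text
fx 337.59280562945094 camz 0.21715547659117737 dist 0.15485908515112426
[0.5974 0.0843 0.068 ] [-0.9951  0.0012 -0.2939  1.2795  1.1435 -0.9927 -0.2923 -0.0431]
[0.5975 0.0841 0.0676] [-0.6397 -0.1768  0.1252  0.8981  0.2689 -0.601 ]
[0.5993 0.0842 0.0734] [-0.3494 -0.4674 -0.5611  0.1182]
[0.5978 0.0826 0.0699] [ 0.3601  0.4853 -0.1503 -0.1423]
```

```bash
python3 - <<'E'
from h import *
np.set_printoptions(precision=4,suppress=True)
s=manip.read_state(); c=manip.read_camera("wrist"); p=np.array(s["tcp_pos"])
print(p,s["wrist_force"],manip.hold_point_z)
for a in (0,.011):
  for d in (0,.005,.01,.015,.02): print(a,d,w2px(c,[p+[a,0,d]])[0])
sc=manip.read_camera("scene"); print("scene tcp",w2px(sc,[p,p+[0,0,.01],p+[0,0,.02]]))
im=sc["image"][150:230,270:370,::-1]
cv2.imwrite("pics/s4.png",cv2.resize(im,None,fx=8,fy=8,interpolation=cv2.INTER_CUBIC)[:600])
E
```

```text
[0.5982 0.0261 0.0507] [-0.4181  0.7804 -0.4445] 0.0187
0 0 [316.3889 238.292 ]
0 0.005 [316.4247 242.4154]
0 0.01 [316.4625 246.7618]
0 0.015 [316.5023 251.3498]
0 0.02 [316.5445 256.1999]
0.011 0 [316.0041 219.5938]
0.011 0.005 [316.0302 223.2978]
0.011 0.01 [316.0578 227.207 ]
0.011 0.015 [316.087  231.3387]
0.011 0.02 [316.1178 235.7125]
scene tcp [[319.7212 211.2842]
 [319.7447 207.6561]
 [319.7684 203.9867]]
```

View pics/s4.png

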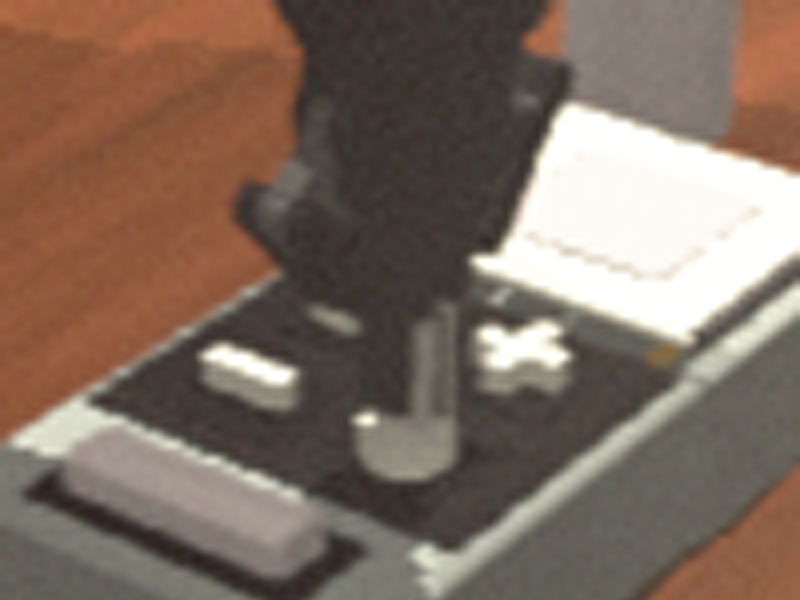

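The scene view shows the fingertips about 20–25 mm higher than the stated TCP, which puts them just above the round key. That explains the lack of contact. I'll continue in small steps until I feel it.

apply_moves:
  slide:
    - [2, 0, 0]
    - [0, 0, 0]
  turn:
    - [0, 0, 0]
    - [0, 0, 0]
  gripper: [0, 0]

```text
time_s: 7.53
tcp_pos: [0.5983, 0.026, 0.0487]
tcp_rot: [[0.0, -0.018, -1.0], [-0.004, -1.0, 0.018], [-1.0, 0.004, -0.0]]
wrist_force: [0.2, 0.1, -0.5]
gripper_width: -0.0
```

apply_moves:
  slide:
    - [2, 0, 0]
    - [0, 0, 0]
  turn:
    - [0, 0, 0]
    - [0, 0, 0]
  gripper: [0, 0]

```text
time_s: 7.7
tcp_pos: [0.5985, 0.0261, 0.0467]
tcp_rot: [[0.001, -0.018, -1.0], [-0.004, -1.0, 0.018], [-1.0, 0.004, -0.001]]
wrist_force: [0.1, -0.1, -0.9]
gripper_width: -0.003
```

apply_moves:
  slide:
    - [2, 0, 0]
    - [0, 0, 0]
  turn:
    - [0, 0, 0]
    - [0, 0, 0]
  gripper: [0, 0]

```text
time_s: 7.87
tcp_pos: [0.5986, 0.0261, 0.0447]
tcp_rot: [[0.001, -0.018, -1.0], [-0.004, -1.0, 0.018], [-1.0, 0.004, -0.001]]
wrist_force: [0.3, 0.9, -0.8]
gripper_width: 0.001
```

apply_moves:
  slide:
    - [2, 0, 0]
    - [0, 0, 0]
  turn:
    - [0, 0, 0]
    - [0, 0, 0]
  gripper: [0, 0]

```text
time_s: 8.03
tcp_pos: [0.5987, 0.0261, 0.0426]
tcp_rot: [[0.001, -0.018, -1.0], [-0.004, -1.0, 0.018], [-1.0, 0.004, -0.001]]
wrist_force: [-0.6, -0.0, -0.2]
gripper_width: 0.001
```

```bash
python3 - <<'E'
from h import *
np.set_printoptions(precision=4,suppress=True)
s=manip.read_state(); c=manip.read_camera("wrist"); sc=manip.read_camera("scene")
print(s["tcp_pos"],s["wrist_force"],s["torque"],s["effort"],s["gripper_width"])
w=cv2.resize(c["image"][150:290,170:370,::-1],(800,560),interpolation=cv2.INTER_CUBIC)[:, :]
v=cv2.resize(sc["image"][175:225,290:350,::-1],None,fx=6.6,fy=6.6,interpolation=cv2.INTER_CUBIC)
w=cv2.resize(c["image"][160:280,230:350,::-1],(396,396),interpolation=cv2.INTER_CUBIC)
h=min(w.shape[0],v.shape[0]); cv2.imwrite("pics/ws5.png",np.hstack([w[:h],v[:h]]))
E
```

```text
[0.5987 0.0261 0.0426] [-0.5566 -0.0335 -0.2284] [-0.018   0.0092 -0.0256] [  0.0112 -62.8614 -58.993   -0.0125   0.004   -0.0008] 0.0014604863669036012
```

View pics/ws5.png

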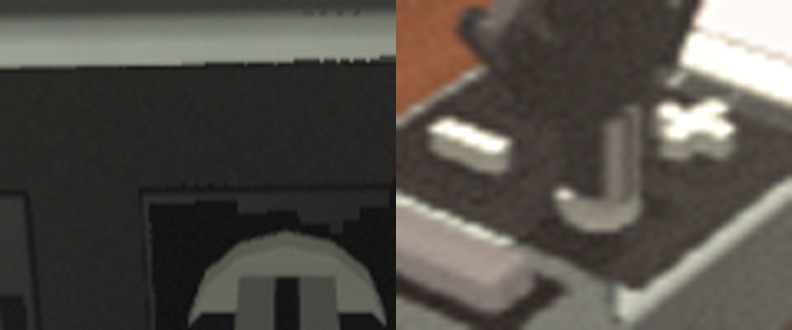

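```bash
python3 - <<'E'
from h import *
np.set_printoptions(precision=1,suppress=True)
sc=manip.read_camera("scene");c=manip.read_camera("wrist")
for z in (.0426,.055,.06,.065,.07,.075): print(z,w2px(sc,[[.6097,.0341,z],[.6097,.0181,z],[.5987,.0261,z]]).ravel()+[1.4,0]*3, w2px(c,[[.6097,.0341,z],[.6097,.0181,z]]).ravel())
im=c["image"].astype(int)
print(im[225:262:2,316].tolist()); print(im[225:262:2,308].tolist())
E
```

```text
0.0426 [327.1 214.3 323.1 217.3 321.3 214.2] [301.  219.6 330.9 219. ]
0.055 [327.2 209.8 323.1 212.8 321.3 209.8] [300.  229.1 332.  228.5]
0.06 [327.2 208.  323.1 211.  321.3 208. ] [299.6 233.3 332.5 232.7]
0.065 [327.2 206.2 323.2 209.2 321.3 206.1] [299.1 237.8 333.  237.2]
0.07 [327.3 204.3 323.2 207.3 321.3 204.3] [298.6 242.5 333.6 241.9]
0.075 [327.3 202.5 323.2 205.4 321.4 202.4] [298.1 247.6 334.1 246.9]
[[17, 18, 17], [19, 17, 19], [38, 37, 35], [88, 89, 80], [87, 87, 79], [105, 105, 96], [103, 104, 94], [103, 103, 93], [101, 102, 93], [81, 82, 74], [19, 17, 18], [22, 23, 23], [18, 14, 17], [18, 18, 19], [19, 20, 18], [21, 22, 20], [17, 20, 20], [18, 18, 17], [20, 22, 20]]
[[22, 21, 19], [20, 20, 20], [21, 20, 21], [37, 36, 33], [88, 88, 80], [89, 90, 81], [106, 106, 96], [103, 104, 94], [101, 102, 93], [92, 92, 84], [73, 73, 67], [72, 72, 67], [72, 72, 66], [72, 72, 66], [72, 72, 67], [73, 73, 67], [72, 72, 67], [73, 72, 66], [74, 73, 67]]
```

By my reprojection the tips sit about 29 mm above the stated TCP, near z≈0.072. Contact should come next.

apply_moves:
  slide:
    - [2, 0, 0]
    - [0, 0, 0]
  turn:
    - [0, 0, 0]
    - [0, 0, 0]
  gripper: [0, 0]

```text
time_s: 8.4
tcp_pos: [0.5987, 0.0261, 0.0409]
tcp_rot: [[0.002, -0.018, -1.0], [-0.004, -1.0, 0.018], [-1.0, 0.004, -0.002]]
wrist_force: [0.4, 0.3, -0.7]
gripper_width: -0.001
```

apply_moves:
  slide:
    - [2, 0, 0]
    - [0, 0, 0]
  turn:
    - [0, 0, 0]
    - [0, 0, 0]
  gripper: [0, 0]

```text
time_s: 8.57
tcp_pos: [0.5993, 0.0261, 0.0408]
tcp_rot: [[0.003, -0.018, -1.0], [-0.004, -1.0, 0.018], [-1.0, 0.004, -0.003]]
wrist_force: [-0.1, -0.8, -0.4]
gripper_width: 0.005
```

apply_moves:
  slide:
    - [2, 0, 0]
    - [0, 0, 0]
  turn:
    - [0, 0, 0]
    - [0, 0, 0]
  gripper: [0, 0]

```text
time_s: 8.73
tcp_pos: [0.6, 0.0261, 0.0408]
tcp_rot: [[0.005, -0.018, -1.0], [-0.004, -1.0, 0.018], [-1.0, 0.004, -0.005]]
wrist_force: [-0.5, 0.3, -0.5]
gripper_width: -0.003
```

```bash
python3 - <<'E'
from h import *
np.set_printoptions(precision=4,suppress=True)
s=manip.read_state(); 
for k in ("q","effort","joint_velocities","wrist_force","torque","gripper_width","time_s"): print(k,np.array(s[k]))
c=manip.read_camera("wrist"); im=c["image"].astype(int)
print(im[223:262:2,308,0].tolist())
print(manip.find_in("cross_top",c)[:1],manip.find_in("round_top",c)[:1])
sc=manip.read_camera("scene")
a=cv2.imread("pics/w4.png")
w=cv2.resize(c["image"][140:340,160:460,::-1],None,fx=2,fy=2,interpolation=cv2.INTER_CUBIC)
v=cv2.resize(sc["image"][175:225,285:355,::-1],None,fx=8,fy=8,interpolation=cv2.INTER_CUBIC)
cv2.imwrite("pics/w6.png",w);cv2.imwrite("pics/s6.png",v)
E
```

```text
q [ 0.0029  0.0459  1.7894 -0.0038  1.3015  1.5927]
effort [  0.009  -62.9901 -59.0694  -0.0139   0.1541  -0.0001]
joint_velocities [ 0.0011 -0.0038 -0.0031 -0.0008 -0.0028 -0.0004]
wrist_force [-0.467   0.2643 -0.4985]
torque [-0.0365  0.0406 -0.009 ]
gripper_width -0.00254014240606563
time_s 8.7333
[40, 21, 19, 21, 22, 16, 35, 88, 103, 103, 92, 72, 72, 73, 73, 72, 73, 72, 73, 73]
[{'rect': [159.1, 235.1, 70.2, 65.0], 'score': 0.66}] [{'rect': [289.5, 233.3, 56.0, 23.8], 'score': 0.92}]
```

The z reading is stuck at 0.0408 and force relaxes in the hold rows. So the tips now rest on the key and 2 mm commands give too little force. I'll press with bigger steps and no hold row.

apply_moves:
  slide:
    - [4, 0, 1]
    - [4, 0, 0]
  turn:
    - [0, -0.005, 0]
    - [0, 0, 0]
  gripper: [0, 0]

```text
time_s: 9.1
tcp_pos: [0.6006, 0.0261, 0.0398]
tcp_rot: [[0.004, -0.018, -1.0], [-0.004, -1.0, 0.018], [-1.0, 0.004, -0.004]]
wrist_force: [-38.0, -0.3, 60.8]
gripper_width: 0.005
```

That read 60 N, so the key is already at its stop. It must have moved down during the earlier steps with the force relaxing in the holds. I back off now and look.

apply_moves:
  slide:
    - [-3, 0, 0]
    - [-20, 0, 0]
    - [-25, 0, 0]
    - [-25, 0, 0]
    - [-25, 0, 0]
    - [-25, 0, 20]
    - [0, 30, 20]
    - [0, 30, 0]
    - [0, 0, 0]
  turn:
    - [0, 0, 0]
    - [0, 0, 0]
    - [0, 0, 0]
    - [0, 0, 0]
    - [0, 0, 0]
    - [0, 0, 0]
    - [0, 0, 0]
    - [0, 0, 0]
    - [0, 0, 0]
  gripper: [0, 0, 0, 0, 0, 0, 0, 0, 0]

```text
time_s: 9.85
tcp_pos: [0.5566, -0.0333, 0.1678]
tcp_rot: [[0.001, -0.015, -1.0], [-0.004, -1.0, 0.015], [-1.0, 0.004, -0.001]]
wrist_force: [-0.2, -0.6, 0.6]
gripper_width: -0.001
```

```bash
python3 - <<'E'
from h import *
np.set_printoptions(precision=4,suppress=True)
s=manip.read_state();print(s["tcp_pos"],s["tcp_rot"][0],s["wrist_force"])
c=manip.read_camera("wrist");im=c["image"][:,:,::-1].copy()
P=[[ 0.599,0.0836,.073],[0.599,.0256,.073],[0.599,.0256,.066],[.541,.0841,.073],[.541,.0261,.073],[.5693,-.0361,.075]]
print(w2px(c,P))
u=w2px(c,P).mean(0).astype(int); print(u)
x0=max(0,u[0]-110);y0=max(0,u[1]-75)
print(x0,y0)
cv2.imwrite("pics/w7.png",cv2.resize(im[y0:y0+150,x0:x0+220],None,fx=3.6,fy=3.6,interpolation=cv2.INTER_CUBIC))
E
```

```text
[ 0.5566 -0.0333  0.1678] [ 0.0009 -0.0146 -0.9999] [-0.1604 -0.5825  0.5814]
[[164.922  137.5837]
 [238.9889 136.0815]
 [240.8743 134.7662]
 [174.9453 207.4685]
 [244.3852 206.4346]
 [319.2284 172.6315]]
[230 165]
120 90
```

View pics/w7.png

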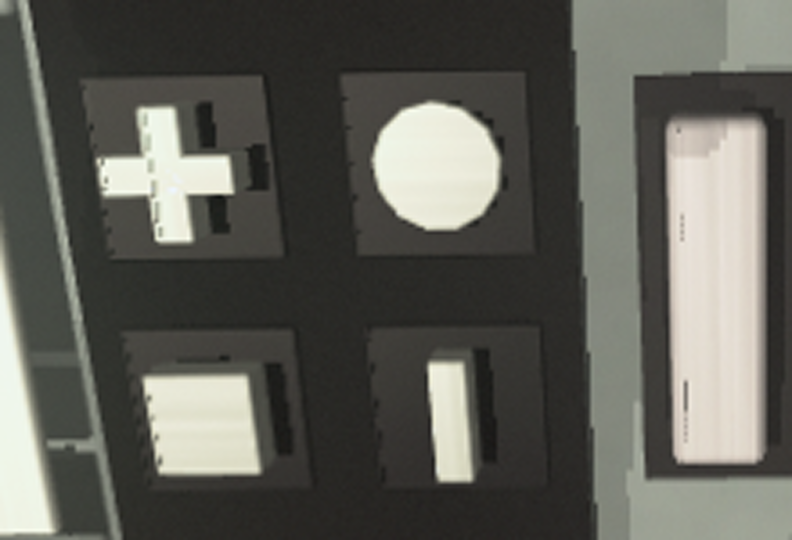

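The round key is down, short and without shadow. The plus, square, bar and latch are all still up. Contact with an up key is at TCP z≈0.048 and the stop is at ≈0.041. The square is next, at about (0.5405, 0.083).

apply_moves:
  slide:
    - [0, -30, 4]
    - [0, -30, 4]
    - [0, -30, 4]
    - [0, -30, 4]
    - [0, 0, 0]
    - [0, 0, 0]
  turn:
    - [0, 0, 0]
    - [0, 0, 0]
    - [0, 0, 0]
    - [0, 0, 0]
    - [0, 0, 0]
    - [0, 0, 0]
  gripper: [0, 0, 0, 0, 0, 0]

```text
time_s: 10.4
tcp_pos: [0.5412, 0.0947, 0.1634]
tcp_rot: [[-0.004, -0.019, -1.0], [-0.003, -1.0, 0.019], [-1.0, 0.003, 0.004]]
wrist_force: [-0.4, -0.6, -0.1]
gripper_width: 0.003
```

apply_moves:
  slide:
    - [0, 11, 0]
    - [0, 0, 0]
    - [30, 0, 0]
    - [30, 0, 0]
    - [20, 0, 0]
    - [8, 0, 0]
    - [0, 0, 0]
  turn:
    - [0, 0, 0]
    - [0, 0, 0]
    - [0, 0, 0]
    - [0, 0, 0]
    - [0, 0, 0]
    - [0, 0, 0]
    - [0, 0, 0]
  gripper: [0, 0, 0, 0, 0, 0, 0]

```text
time_s: 10.98
tcp_pos: [0.5419, 0.0789, 0.0722]
tcp_rot: [[-0.003, -0.023, -1.0], [-0.003, -1.0, 0.023], [-1.0, 0.003, 0.003]]
wrist_force: [0.2, 0.6, -0.4]
gripper_width: 0.001
```

apply_moves:
  slide:
    - [0, -3, 1]
    - [0, 0, 0]
    - [10, 0, 0]
    - [4, 0, 0]
    - [0, 0, 0]
    - [0, 0, 0]
  turn:
    - [0, 0, 0]
    - [0, 0, 0]
    - [0, 0, 0]
    - [0, 0, 0]
    - [0, 0, 0]
    - [0, 0, 0]
  gripper: [0, 0, 0, 0, 0, 0]

```text
time_s: 11.48
tcp_pos: [0.543, 0.0812, 0.0615]
tcp_rot: [[0.002, -0.025, -1.0], [-0.002, -1.0, 0.025], [-1.0, 0.002, -0.002]]
wrist_force: [-0.6, -0.1, 0.4]
gripper_width: 0.001
```

apply_moves:
  slide:
    - [0, -1.5, 2]
    - [0, 0, 0]
    - [8, 0, 0]
    - [2, 0, 0]
    - [0, 0, 0]
  turn:
    - [0, 0, 0]
    - [0, 0, 0]
    - [0, 0, 0]
    - [0, 0, 0]
    - [0, 0, 0]
  gripper: [0, 0, 0, 0, 0]

```text
time_s: 11.9
tcp_pos: [0.5413, 0.0832, 0.0516]
tcp_rot: [[0.004, -0.025, -1.0], [-0.002, -1.0, 0.025], [-1.0, 0.002, -0.004]]
wrist_force: [-0.3, 0.5, 0.0]
gripper_width: -0.002
```

apply_moves:
  slide:
    - [2, 0, 0]
    - [2, 0, 0]
    - [2, 0, 0]
    - [0, 0, 0]
  turn:
    - [0, 0, 0]
    - [0, 0, 0]
    - [0, 0, 0]
    - [0, 0, 0]
  gripper: [0, 0, 0, 0]

```text
time_s: 12.23
tcp_pos: [0.5413, 0.0832, 0.0449]
tcp_rot: [[0.003, -0.025, -1.0], [-0.002, -1.0, 0.024], [-1.0, 0.002, -0.004]]
wrist_force: [0.6, -0.8, 0.3]
gripper_width: -0.002
```

apply_moves:
  slide:
    - [2, 0, 0]
    - [2, 0, 0]
  turn:
    - [0, 0, 0]
    - [0, 0, 0]
  gripper: [0, 0]

```text
time_s: 12.4
tcp_pos: [0.5415, 0.0832, 0.0411]
tcp_rot: [[0.004, -0.025, -1.0], [-0.002, -1.0, 0.025], [-1.0, 0.002, -0.004]]
wrist_force: [-1.4, -0.4, 3.0]
gripper_width: -0.002
```

apply_moves:
  slide:
    - [1.5, 0, 0]
  turn:
    - [0, 0, 0]
  gripper: [0]

```text
time_s: 12.48
tcp_pos: [0.5417, 0.0832, 0.0402]
tcp_rot: [[0.004, -0.024, -1.0], [-0.002, -1.0, 0.024], [-1.0, 0.002, -0.004]]
wrist_force: [-14.6, -1.2, 28.2]
gripper_width: 0.005
```

apply_moves:
  slide:
    - [1.5, 0, 0]
  turn:
    - [0, 0, 0]
  gripper: [0]

```text
time_s: 12.57
tcp_pos: [0.5417, 0.0832, 0.0401]
tcp_rot: [[0.004, -0.025, -1.0], [-0.002, -1.0, 0.025], [-1.0, 0.002, -0.004]]
wrist_force: [-16.9, -1.8, 31.9]
gripper_width: 0.0
```

The square key is at its stop: 28–32 N with no further travel. I lift and go to the plus key.

apply_moves:
  slide:
    - [-3, 0, 0]
    - [-15, 0, 0]
    - [-20, 0, 0]
    - [0, 0, 0]
    - [0, 0, -25]
    - [0, 0, -20]
    - [0, 0, 0]
    - [0, 0, 0]
  turn:
    - [0, 0, 0]
    - [0, 0, 0]
    - [0, 0, 0]
    - [0, 0, 0]
    - [0, 0, 0]
    - [0, 0, 0]
    - [0, 0, 0]
    - [0, 0, 0]
  gripper: [0, 0, 0, 0, 0, 0, 0, 0]

```text
time_s: 13.23
tcp_pos: [0.5878, 0.0821, 0.079]
tcp_rot: [[0.005, -0.024, -1.0], [-0.002, -1.0, 0.024], [-1.0, 0.002, -0.005]]
wrist_force: [-0.3, -0.2, -0.3]
gripper_width: 0.005
```

apply_moves:
  slide:
    - [0, -1, -10]
    - [0, 0, 0]
    - [14, 0, 0]
    - [7, 0, 0]
    - [0, 0, 0]
    - [0, 0, 0]
  turn:
    - [0, -0.005, 0]
    - [0, 0, 0]
    - [0, 0, 0]
    - [0, 0, 0]
    - [0, 0, 0]
    - [0, 0, 0]
  gripper: [0, 0, 0, 0, 0, 0]

```text
time_s: 13.73
tcp_pos: [0.5944, 0.0827, 0.0534]
tcp_rot: [[-0.004, -0.024, -1.0], [-0.002, -1.0, 0.024], [-1.0, 0.002, 0.004]]
wrist_force: [0.9, -0.4, -0.2]
gripper_width: 0.001
```

apply_moves:
  slide:
    - [0, 0, -4]
    - [0, 0, 0]
  turn:
    - [0, 0, 0]
    - [0, 0, 0]
  gripper: [0, 0]

```text
time_s: 13.9
tcp_pos: [0.5979, 0.0827, 0.0531]
tcp_rot: [[-0.004, -0.024, -1.0], [-0.002, -1.0, 0.024], [-1.0, 0.003, 0.004]]
wrist_force: [0.2, 0.9, 0.5]
gripper_width: 0.005
```

apply_moves:
  slide:
    - [2, 0, 0]
    - [2, 0, 0]
    - [2, 0, 0]
    - [2, 0, 0]
    - [0, 0, 0]
  turn:
    - [0, 0, 0]
    - [0, 0, 0]
    - [0, 0, 0]
    - [0, 0, 0]
    - [0, 0, 0]
  gripper: [0, 0, 0, 0, 0]

```text
time_s: 14.32
tcp_pos: [0.5985, 0.0827, 0.0456]
tcp_rot: [[-0.002, -0.024, -1.0], [-0.002, -1.0, 0.024], [-1.0, 0.002, 0.002]]
wrist_force: [-0.4, -0.5, -0.6]
gripper_width: 0.002
```

apply_moves:
  slide:
    - [2, 0, 0]
    - [2, 0, 0]
  turn:
    - [0, 0, 0]
    - [0, 0, 0]
  gripper: [0, 0]

```text
time_s: 14.48
tcp_pos: [0.5987, 0.0827, 0.042]
tcp_rot: [[-0.002, -0.024, -1.0], [-0.002, -1.0, 0.024], [-1.0, 0.002, 0.002]]
wrist_force: [-1.9, 0.1, 2.7]
gripper_width: 0.001
```

apply_moves:
  slide:
    - [1.5, 0, 0]
  turn:
    - [0, 0, 0]
  gripper: [0]

```text
time_s: 14.57
tcp_pos: [0.5987, 0.0827, 0.0404]
tcp_rot: [[-0.002, -0.024, -1.0], [-0.002, -1.0, 0.024], [-1.0, 0.002, 0.002]]
wrist_force: [-1.7, -0.9, 7.8]
gripper_width: 0.002
```

apply_moves:
  slide:
    - [1.5, 0, 0]
  turn:
    - [0, 0, 0]
  gripper: [0]

```text
time_s: 14.65
tcp_pos: [0.5989, 0.0828, 0.0401]
tcp_rot: [[-0.001, -0.024, -1.0], [-0.002, -1.0, 0.024], [-1.0, 0.002, 0.001]]
wrist_force: [-13.6, -1.0, 31.4]
gripper_width: 0.0
```

The plus key is at its stop too, 31 N at the same z. I lift and move over the latch bar.

apply_moves:
  slide:
    - [-3, 0, 0]
    - [-20, 0, 0]
    - [-30, 0, 0]
    - [-25, 0, 0]
    - [0, 0, 0]
    - [0, 28, 6]
    - [0, 28, 6]
    - [0, 28, 6]
    - [0, 22, 6]
    - [0, 0, 0]
    - [0, 0, 0]
  turn:
    - [0, 0, 0]
    - [0, 0, 0]
    - [0, 0, 0]
    - [0, 0, 0]
    - [0, 0, 0]
    - [0, 0, 0]
    - [0, 0, 0]
    - [0, 0, 0]
    - [0, 0, 0]
    - [0, 0, 0]
    - [0, 0, 0]
  gripper: [0, 0, 0, 0, 0, 0, 0, 0, 0, 0, 0]

```text
time_s: 15.57
tcp_pos: [0.5709, -0.0259, 0.1189]
tcp_rot: [[-0.002, -0.022, -1.0], [-0.002, -1.0, 0.022], [-1.0, 0.002, 0.002]]
wrist_force: [-0.0, 0.1, 0.1]
gripper_width: 0.001
```

```bash
python3 - <<'E'
from h import *
np.set_printoptions(precision=4,suppress=True)
s=manip.read_state();print(s["tcp_pos"],s["time_s"])
c=manip.read_camera("wrist")
for q in ("latch_top","bar_top"):
    for d in manip.find_in(q,c)[:1]:
        l,t,w,h=d["rect"]; print(q,round(d["score"],2),np.round(d["rect"]),px2w(c,(l+w/2,t+h/2),.074)[:2])
E
```

```text
[ 0.5709 -0.0259  0.1189] 15.5667
latch_top 0.85 [314. 148.  34. 111.] [ 0.5746 -0.0358]
bar_top 0.82 [233. 224.  20.  45.] [0.5438 0.0256]
```

apply_moves:
  slide:
    - [0, 9, 0]
    - [0, 0, 0]
    - [25, 0, 0]
    - [25, 0, 0]
    - [8, 0, 0]
    - [0, 0, 0]
    - [0, 0, 0]
  turn:
    - [0, 0, 0]
    - [0, 0, 0]
    - [0, 0, 0]
    - [0, 0, 0]
    - [0, 0, 0]
    - [0, 0, 0]
    - [0, 0, 0]
  gripper: [0, 0, 0, 0, 0, 0, 0]

```text
time_s: 16.3
tcp_pos: [0.5726, -0.0318, 0.0603]
tcp_rot: [[-0.001, -0.016, -1.0], [-0.002, -1.0, 0.016], [-1.0, 0.002, 0.001]]
wrist_force: [0.5, 0.0, 0.1]
gripper_width: -0.0
```

apply_moves:
  slide:
    - [0, 4, 2]
    - [0, 0, 0]
    - [6, 0, 0]
    - [0, 0, 0]
  turn:
    - [0, 0, 0]
    - [0, 0, 0]
    - [0, 0, 0]
    - [0, 0, 0]
  gripper: [0, 0, 0, 0]

```text
time_s: 16.63
tcp_pos: [0.5719, -0.036, 0.0577]
tcp_rot: [[0.003, -0.015, -1.0], [-0.003, -1.0, 0.015], [-1.0, 0.002, -0.004]]
wrist_force: [0.8, 0.7, -1.1]
gripper_width: 0.003
```

apply_moves:
  slide:
    - [2, 0, 0]
    - [2, 0, 0]
    - [2, 0, 0]
    - [2, 0, 0]
  turn:
    - [0, 0, 0]
    - [0, 0, 0]
    - [0, 0, 0]
    - [0, 0, 0]
  gripper: [0, 0, 0, 0]

```text
time_s: 16.97
tcp_pos: [0.5726, -0.0362, 0.0504]
tcp_rot: [[0.006, -0.015, -1.0], [-0.003, -1.0, 0.015], [-1.0, 0.003, -0.006]]
wrist_force: [-0.4, -0.0, -0.6]
gripper_width: -0.001
```

apply_moves:
  slide:
    - [2, 0, 0]
    - [2, 0, 0]
  turn:
    - [0, 0, 0]
    - [0, 0, 0]
  gripper: [0, 0]

```text
time_s: 17.13
tcp_pos: [0.5727, -0.0362, 0.0464]
tcp_rot: [[0.006, -0.015, -1.0], [-0.003, -1.0, 0.015], [-1.0, 0.003, -0.006]]
wrist_force: [-2.2, 0.2, 4.4]
gripper_width: 0.003
```

apply_moves:
  slide:
    - [2, 0, 0]
    - [2, 0, 0]
    - [2, 0, 0]
  turn:
    - [0, 0, 0]
    - [0, 0, 0]
    - [0, 0, 0]
  gripper: [0, 0, 0]

```text
time_s: 17.38
tcp_pos: [0.5727, -0.0362, 0.0404]
tcp_rot: [[0.006, -0.015, -1.0], [-0.003, -1.0, 0.015], [-1.0, 0.003, -0.006]]
wrist_force: [-2.8, 0.8, 4.9]
gripper_width: -0.004
```

apply_moves:
  slide:
    - [1.5, 0, 0]
  turn:
    - [0, 0, 0]
  gripper: [0]

```text
time_s: 17.47
tcp_pos: [0.5729, -0.0362, 0.0392]
tcp_rot: [[0.006, -0.015, -1.0], [-0.003, -1.0, 0.015], [-1.0, 0.003, -0.006]]
wrist_force: [-11.3, 0.7, 27.4]
gripper_width: 0.0
```

apply_moves:
  slide:
    - [1.5, 0, 0]
  turn:
    - [0, 0, 0]
  gripper: [0]

```text
time_s: 17.55
tcp_pos: [0.573, -0.0362, 0.0391]
tcp_rot: [[0.006, -0.015, -1.0], [-0.003, -1.0, 0.015], [-1.0, 0.003, -0.006]]
wrist_force: [-17.3, 1.8, 34.3]
gripper_width: -0.003
```

The latch is at its stop, at z 0.039 as expected. I lift clear and check.

apply_moves:
  slide:
    - [-3, 0, 0]
    - [-20, 0, 0]
    - [-30, 0, 0]
    - [-30, 0, 0]
    - [-20, 30, 0]
    - [0, 40, 0]
    - [0, 30, 0]
    - [0, 0, 0]
    - [0, 0, 0]
    - [0, 0, 0]
  turn:
    - [0, 0, 0]
    - [0, 0, 0]
    - [0, 0, 0]
    - [0, 0, 0]
    - [0, 0, 0]
    - [0, 0, 0]
    - [0, 0, 0]
    - [0, 0, 0]
    - [0, 0, 0]
    - [0, 0, 0]
  gripper: [0, 0, 0, 0, 0, 0, 0, 0, 0, 0]

```text
time_s: 18.38
tcp_pos: [0.5706, -0.1392, 0.1448]
tcp_rot: [[0.006, -0.013, -1.0], [-0.004, -1.0, 0.013], [-1.0, 0.004, -0.006]]
wrist_force: [0.4, -0.5, -0.3]
gripper_width: 0.0
```

```bash
python3 - <<'E'
from h import *
s=manip.read_state();print(s["tcp_pos"],s["wrist_force"])
c=manip.read_camera("scene");t=manip.read_camera("top")
a=cv2.resize(c["image"][130:260,250:410,::-1],(480,390),interpolation=cv2.INTER_CUBIC)
b=cv2.resize(t["image"][160:290,270:376,::-1],(318,390),interpolation=cv2.INTER_CUBIC)
cv2.imwrite("pics/end.png",np.hstack([a,b]))
E
```

```text
[ 0.57057249 -0.1391503   0.14483869] [ 0.37948388 -0.54521469 -0.29598129]
```

View pics/end.png

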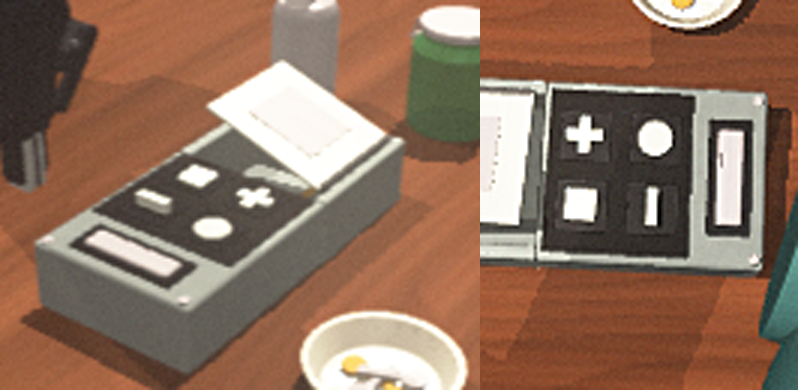

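The final view shows the lid open (crop 300,120). Round, square, plus and latch are down, and only the bar key still stands up (153,202). The gripper is clear of everything.

```bash
python3 -c "
from bench import manip
print(manip.job_done())"
```

```text
the job is handed in; nothing more can be done
None
```

The safe is open and the job is handed in. I pressed round, square and plus, then the latch bar, each to its hard stop, and the lid popped up by itself at about 18 s of robot time.

**Last checks:** the final pictures show the lid tilted up, and the three code keys and the latch down. The bar key is still up. The dispenser, jar and dish stand where they were, though the flashlight is not in the last crop and the arm went nowhere near it while low. The gripper is clear of everything, with wrist force near zero.

**Disagreements and slips:**
- **Fingertip position:** the shut fingertips sat about 25 mm higher than the stated tool point, so contact came at lower readings than expected. All three keys stopped at z ≈ 0.040–0.041 m and the latch at 0.039 m.
- **Force spike:** on the round key I misread the hard stop as first contact and pressed on, which briefly gave about 61 N up and 38 N sideways at the fingertips. That is below the 120 N wrist limit. The other presses ended at about 32–34 N up.

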